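Pack seven sample bottles upright in the ultrasonic-bath basket

TASK

Put the three brown bottles from the bench into the round steel basket, so that all seven bottles stand upright and flat on its floor, packed as one in the middle with six round it, ready for the ultrasonic bath. The middle bottle has drifted into the way, so bring it back to the centre first or as you go. They are glass: set them down gently, do not drop or topple any, do not shove the basket along the bench, and leave the other things on the bench alone.

Things in the scene. Friction and masses are not known exactly. Their poses are not given: they have to be found in the camera images.
- basket: Round open basket of slotted stainless steel, loose, 0.9 kg: inside diameter 124 mm, outside 133 mm, rim 52 mm above the bench; two small lugs stand out 18 mm at the rim along its own +y and -y. Origin: centre of its underside, z up; the flat floor is 4 mm above it. Just holds seven bottles, one in the middle and six round it: ring axes 41 mm from the centre leave 2 mm all round.
- basket_floor (a point): Centre of the basket's inner floor, 4 mm above its underside. Round the work stand two tall solid instruments, over 0.35 m high: one behind the bottles (right front corner at about x = 0.56, y = -0.06; its front recedes to x = 0.6 at the left), one at the right (front left corner at about x = 0.455, y = -0.335); the strip of bench before them and the gap between them are open.
- bottle_out0: Brown glass bottle, 39 mm across, 96 mm tall, about 0.11 kg, one of seven alike. Origin: centre of its underside; z up its axis. Straight to 58 mm, shoulder narrows to the neck at 75 mm; white ribbed cap, 22 mm across, from 77.5 to 96 mm: grip it there from above. Starts on the bench, left of the basket.
- bottle_out1: Brown glass bottle, 39 mm across, 96 mm tall, about 0.11 kg, one of seven alike. Origin: centre of its underside; z up its axis. Straight to 58 mm, shoulder narrows to the neck at 75 mm; white ribbed cap, 22 mm across, from 77.5 to 96 mm: grip it there from above. Starts on the bench, left of the basket.
- bottle_out2: Brown glass bottle, 39 mm across, 96 mm tall, about 0.11 kg, one of seven alike. Origin: centre of its underside; z up its axis. Straight to 58 mm, shoulder narrows to the neck at 75 mm; white ribbed cap, 22 mm across, from 77.5 to 96 mm: grip it there from above. Starts on the bench, left of the basket.
- bottle_in0: Brown glass bottle, 39 mm across, 96 mm tall, about 0.11 kg, one of seven alike. Origin: centre of its underside; z up its axis. Straight to 58 mm, shoulder narrows to the neck at 75 mm; white ribbed cap, 22 mm across, from 77.5 to 96 mm: grip it there from above. In the basket's ring, about in place: three stand at 0, 60, 180 degrees, leaving one place between two and two side by side.
- bottle_in1: Brown glass bottle, 39 mm across, 96 mm tall, about 0.11 kg, one of seven alike. Origin: centre of its underside; z up its axis. Straight to 58 mm, shoulder narrows to the neck at 75 mm; white ribbed cap, 22 mm across, from 77.5 to 96 mm: grip it there from above. In the basket's ring, about in place: three stand at 0, 60, 180 degrees, leaving one place between two and two side by side.
- bottle_in2: Brown glass bottle, 39 mm across, 96 mm tall, about 0.11 kg, one of seven alike. Origin: centre of its underside; z up its axis. Straight to 58 mm, shoulder narrows to the neck at 75 mm; white ribbed cap, 22 mm across, from 77.5 to 96 mm: grip it there from above. In the basket's ring, about in place: three stand at 0, 60, 180 degrees, leaving one place between two and two side by side.
- bottle_in3: Brown glass bottle, 39 mm across, 96 mm tall, about 0.11 kg, one of seven alike. Origin: centre of its underside; z up its axis. Straight to 58 mm, shoulder narrows to the neck at 75 mm; white ribbed cap, 22 mm across, from 77.5 to 96 mm: grip it there from above. In the basket, 4 to 9 mm off centre toward the two free places side by side, in their way; slides if pushed.
- white_jar: Bystander: small white screw jar, 49 mm across, 46 mm tall, on the bench behind the basket. Origin at the centre of its underside.
- glass_beaker: Bystander: clear beaker, 51 mm across, 68 mm tall, on the bench behind the basket. Origin at the centre of its underside.
- spanner: Bystander: open-ended spanner, 128 mm long, 5 mm thick, lying flat to the right of the basket. Origin at the middle of its underside.
- tape_roll: Bystander: roll of white label tape, 58 mm across, 19 mm high, lying flat at the far right. Origin at the centre of its underside.

How it is judged:
By the outcome, as a careful person would: the job done as asked, in the order asked, and still so for the second after the job is handed in, with the robot touching nothing.
It also fails if it takes over 72 s, if anything falls off the work surface, if the arm or the gripper's body presses on something with over 40 N, if the wrist force passes 120 N, or if a joint passes its speed limit or range.

ROBOT

A 6-joint arm with a two-finger parallel gripper is mounted at the origin on a cart in front of the work surface, level with it; the furniture and walls round the work are solid. World frame = base frame: x ahead of the robot, y to its left, z up, the work surface at z = 0. Lengths are in m, angles in rad, forces in N, time in s.
With the tool pointing down it reaches from about 0.3 to 0.875 m from the base axis. Payload 6.4 kg.
Tool frame: the origin (TCP) lies at the very end of the fingers, on their centre line; the grasp point (between the pads) lies 19 mm behind it; z points along the fingers, y is the line along which they close (so a half turn about z gives the same grasp; the last joint's range is limited). The gripper opens to 85 mm and grips with 20 to 120 N. Pads are 22 mm wide; open, the fingers measure 114 mm over their backs; the gripper's body (76 mm by 85 mm) begins 54 mm behind the grasp point. The pads swing forward as they close: fully open they stand 13 mm farther back than shut.
Start: joints at [-1.503, 0.181, 1.607, -0, 1.354, -0.206], TCP at [0.155, -0.554, 0.231] pointing down, gripper open.
Joint ranges: [-2.99, 2.99], [-0.89, 2.07], [0.3, 2.58], [-1.14, 4.28], [0, 2.63], [-3.12, 3.12]. Speed limits (rad/s): [2.57, 2.57, 3.01, 3.14, 3.14, 3.14].

INTERFACE

Orientations are given as a unit quaternion [w, x, y, z].
In Python, from bench import ctrl gives the robot as it stands.
- The arm moves only by the tool jog_arm, never from a script. Its argument "series" is a list that holds one entry, the list of rows, each a list of 7 numbers: the shift along the tool's x, y, z in mm, then the turn, a rotation vector about the tool's x, y, z in rad, then the finger opening in mm, from 0 to 85.4. In form: [[[tx, ty, tz, rx, ry, rz, gripper], ...]]. A call has exactly 10 rows; each row shifts and turns the commanded pose from where the row before left it, along the tool's axes as they then stand; what a row does not reach is not made up. A row lasts 1/10 s, in which the tool goes at most 50 mm and 8.59 degrees, less where a joint would pass 70% of its speed; a pose out of reach is approached as far as the arm can. A call with a gripper value outside its range is refused whole. The fingers move at their own pace and stop on an object; the grip force is fixed at half the most. Time passes only in rows, so rows that do not move let the fingers close, or fill a call up. It gives the time, the measured TCP pose, the force, the opening and the grip force at its end, in the units of the state.
- ctrl.get_obs(): the state, without advancing time (a new reading comes with each control period).
- ctrl.camera(name): name is "scene" or "top" or "wrist"; returns a dict with "frame" (384x512x3 uint8, blue, green, red), "z_map" (384x512 float32, m along the optical axis (not along the pixel's ray), 0 where there is no reading), "fx", "fy", "cx", "cy" (pixels), "xyz" and "rotation" of the camera in the world. Camera axes: x right, y down, z forward; pixel columns grow to the right and rows downward; lengths in m; the calibration is good to about 2 mm. A picture is of the moment at which its call begins.
- ctrl.hand_in(): hands the job in; it is judged then, once.
The state is a dict: "time_s": time; "q": joint angles; "dq": joint speeds; "joint_efforts": joint torques, N m; "eef_pos": TCP position; "eef_rot": TCP orientation; "wrist_force": force on the tool from outside, world axes, zero at the start; "torque": the same for the moment, N m; "opening": opening from 0.0 (shut) to 1.0 (fully open); "grasp_force": force on a finger pad.
Only numpy, scipy, OpenCV 4.12 (cv2) and the standard library are available. Lean on these libraries where they do the work, as an engineer would, in place of code of your own. Each camera call takes 0.05 s, during which the arm holds its last target. There are 200 camera calls.

## Working session

There is one attempt and no reset: what is moved stays moved. The work goes in short steps, Python scripts to look and compute and a tool call to move; the robot and the scene stay as the last step left them, time stands still between calls to the robot, and variables do not carry over. Pictures are saved under pics/ and viewed, at most 10 in all, crops included, and the job is handed in when it is done.

Besides the shell and the picture viewer there is one more tool, called by a JSON object that holds its "fn" and its "kwargs". jog_arm: Moves the arm, as the interface text tells. Its arguments: {"type":"object","properties":{"series":{"type":"array"}},"required":["series"]}

```bash
ls; mkdir -p pics
python3 - <<'E'
from bench import ctrl
import cv2,numpy as np
o=ctrl.get_obs()
print({k:np.round(v,3) for k,v in o.items()})
ims=[]
for n in("scene","top","wrist"):
    c=ctrl.camera(n)
    np.savez(f"/tmp/{n}.npz",**{k:np.array(v) for k,v in c.items()})
    print(n,c["fx"],c["cx"],c["cy"],np.round(c["xyz"],3),np.round(c["rotation"],3).tolist(),(c["z_map"]>0).mean())
    cv2.imwrite(f"pics/{n}0.png",c["frame"])
E
```

```text
pics
{'time_s': np.float64(0.0), 'q': array([-1.503,  0.182,  1.608, -0.   ,  1.354, -0.206]), 'dq': array([-0.002, -0.002, -0.001, -0.002, -0.003, -0.002]), 'joint_efforts': array([-2.0000e-03, -4.4487e+01, -3.5133e+01, -0.0000e+00,  9.0000e-03,
       -0.0000e+00]), 'eef_pos': array([ 0.155, -0.553,  0.23 ]), 'eef_rot': array([-0.001,  0.991,  0.136,  0.   ]), 'wrist_force': array([-1.002, -0.171, -0.35 ]), 'torque': array([ 0.035,  0.007, -0.013]), 'grasp_force': np.float64(0.0), 'opening': np.float64(1.0)}
scene 353.12610718842166 253.39305044924276 187.12909491690087 [ 0.172 -0.925  0.686] [-0.452, 0.866, -0.187, 0.102] 0.9958902994791666
top 356.14984899180064 260.24320443552966 195.76219186501956 [ 0.425 -0.118  1.458] [-0.041, 0.713, -0.699, 0.029] 0.9960784912109375
wrist 270.7713254380985 252.90217082918002 190.36932818513498 [ 0.234 -0.531  0.372] [0.127, 0.787, -0.596, -0.098] 0.996002197265625
```

View pics/top0.png

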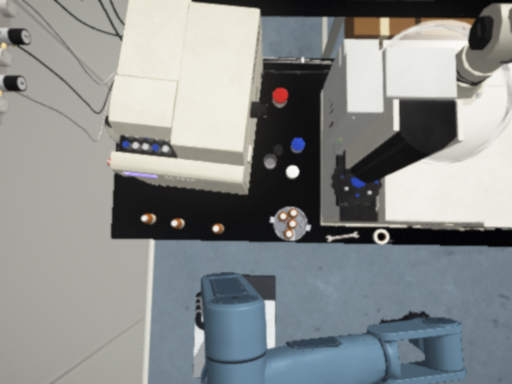

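View pics/scene0.png

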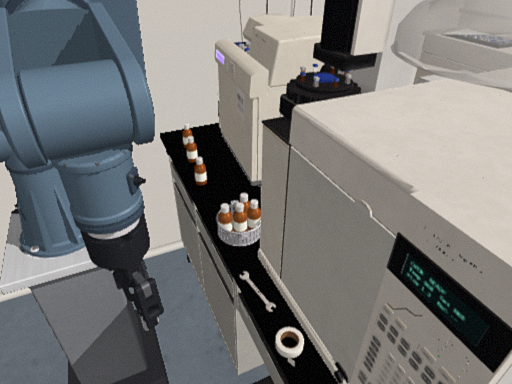

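The top view shows the three loose bottles at about (149,218), (178,223) and (218,228). The basket is at (290,224) with four caps, and the jar and beaker sit behind it at (292,172) and (270,160). The scene view confirms this, with the spanner and tape to the right of the basket.

```bash
cat > h.py <<'E'
import numpy as np,cv2
from bench import ctrl
from scipy.spatial.transform import Rotation as R
def obs():
    o=ctrl.get_obs(); q=np.array(o["eef_rot"]); return o,np.array(o["eef_pos"]),R.from_quat(q[[1,2,3,0]]).as_matrix()
def cloud(c):
    v,u=np.mgrid[:384,:512]; z=c["z_map"]
    p=np.stack([(u-c["cx"])/c["fx"]*z,(v-c["cy"])/c["fy"]*z,z],-1)
    return p@np.array(c["rotation"]).T+np.array(c["xyz"])
def ray(c,u,v,h):
    d=np.array(c["rotation"])@np.array([(u-c["cx"])/c["fx"],(v-c["cy"])/c["fy"],1.]); o=np.array(c["xyz"])
    return (o+d*(h-o[2])/d[2])
def caps(c,lo,hi,h,amin=4,box=(0.2,0.5,-0.4,0.5)):
    P=cloud(c); f=c["frame"].astype(int)
    m=(P[...,2]>lo)&(P[...,2]<hi)&(c["z_map"]>0)&(P[...,0]>box[0])&(P[...,0]<box[1])&(P[...,1]>box[2])&(P[...,1]<box[3])
    n,L,S,C=cv2.connectedComponentsWithStats(m.astype(np.uint8))
    return [(np.round(C[i],1),S[i,4],np.round(ray(c,*C[i],h),4)) for i in range(1,n) if S[i,4]>=amin]
E
python3 - <<'E'
from h import *
c=dict(np.load("/tmp/top.npz"))
for r in caps(c,.085,.115,.096,3,(.2,.5,-.4,.5)): print(r)
P=cloud(c)
print(np.round(P[205:240:3,290,2],3)); print(np.round(P[200,250:270],3)[::5])
E
```

```text
Traceback (most recent call last):
  File "h.py", line 14, in caps
    P=cloud(c); f=c["frame"].astype(int)
  File "h.py", line 9, in cloud
    return p@np.array(c["rotation"]).T+np.array(c["xyz"])
           ~^~~~~~~~~~~~~~~~~~~~~~~~~~
ValueError: matmul: Input operand 1 has a mismatch in its core dimension 0, with gufunc signature (n?,k),(k,m?)->(n?,m?) (size 4 is different from 3)
```

```bash
python3 - <<'E'
s=open("h.py").read()
s=s.replace('np.array(c["rotation"])','rm(c)').replace("def cloud","def rm(c):\n    return R.from_quat(np.array(c['rotation'])[[1,2,3,0]]).as_matrix()\ndef cloud")
open("h.py","w").write(s)
E
python3 - <<'E'
from h import *
c=dict(np.load("/tmp/top.npz"))
for r in caps(c,.085,.115,.096,3,(.2,.5,-.4,.5)): print(r)
P=cloud(c)
print(np.round(P[205:240:3,290,2],3)); print(np.round(P[200,250:270],3)[::5])
w=dict(np.load("/tmp/wrist.npz")); o,p,M=obs()
print("cam in tool",M.T@(w["xyz"]-p),"\n",np.round(M.T@rm(w),3),M.round(3))
E
```

```text
(array([282.7, 215.7]), np.int32(28), array([ 0.4843, -0.1801,  0.096 ]))
(array([293.3, 213.2]), np.int32(20), array([ 0.4943, -0.2205,  0.096 ]))
(array([324., 215.]), np.int32(5), array([ 0.4899, -0.3373,  0.096 ]))
(array([144.5, 217.6]), np.int32(31), array([0.4666, 0.3501, 0.096 ]))
(array([324. , 220.5]), np.int32(4), array([ 0.469 , -0.3374,  0.096 ]))
(array([174.5, 222.6]), np.int32(31), array([0.4498, 0.2336, 0.096 ]))
(array([292.3, 223.2]), np.int32(27), array([ 0.4563, -0.2171,  0.096 ]))
(array([215.8, 228. ]), np.int32(25), array([0.4324, 0.0744, 0.096 ]))
(array([288.7, 233.4]), np.int32(29), array([ 0.4174, -0.204 ,  0.096 ]))
[0.003 0.009 0.078 0.079 0.06  0.07  0.103 0.08  0.074 0.097 0.102 0.063]
[[ 0.55  -0.049  0.001]
 [ 0.55  -0.07   0.005]
 [ 0.551 -0.09   0.003]
 [ 0.551 -0.111  0.001]]
cam in tool [ 0.08109836 -0.00017474 -0.14137641] 
 [[-0.    -0.948 -0.317]
 [ 1.    -0.    -0.   ]
 [ 0.    -0.317  0.948]] [[ 0.963  0.27  -0.   ]
 [ 0.27  -0.963  0.001]
 [ 0.    -0.001 -1.   ]]
```

{"fn": "jog_arm", "kwargs": {"series": [[[23,-29,0,0,0,0,50],[23,-29,0,0,0,0,50],[23,-29,0,0,0,0,50],[23,-29,0,0,0,0,50],[23,-29,0,0,0,0,50],[23,-29,0,0,0,0,50],[23,-29,0,0,0,0,50],[23,-29,0,0,0,0,50],[23,-29,0,0,0,0,50],[23,-29,0,0,0,0,50]]]}}

```text
time_s: 1.15
eef_pos: [0.2987, -0.2107, 0.2312]
eef_rot: [0.0, 0.991, 0.136, 0.0]
wrist_force: [0.5, 0.4, -0.1]
opening: 0.59
grasp_force: 0.0
```

{"fn": "jog_arm", "kwargs": {"series": [[[14,4,4,0,0,0,50],[14,4,4,0,0,0,50],[14,4,4,0,0,0,50],[14,4,4,0,0,0,50],[14,4,4,0,0,0,50],[14,4,4,0,0,0,50],[14,4,4,0,0,0,50],[14,4,4,0,0,0,50],[14,4,0,0,0,0,50],[0,0,0,0,0,0,50]]]}}

```text
time_s: 2.15
eef_pos: [0.4304, -0.2127, 0.1989]
eef_rot: [-0.0, 0.991, 0.137, -0.0]
wrist_force: [-0.7, 0.1, -0.2]
opening: 0.584
grasp_force: 0.0
```

```bash
cat > see.py <<'E'
import sys
from h import *
o,p,M=obs(); c=ctrl.camera("wrist")
np.savez("/tmp/w.npz",**{k:np.array(v) for k,v in c.items()})
print("tcp",p.round(4),"yaw",np.degrees(np.arctan2(M[1,0],M[0,0])).round(2),"z",M[:,2].round(4),"open",o["opening"],"t",o["time_s"],"F",np.round(o["wrist_force"],1),"g",o["grasp_force"])
def run(h,lo,hi):
    for uv,a,w in caps(c,lo,hi,h,60): print(uv,a,w, "tool",(M.T@(w-p)*1000).round(1))
if __name__=="__main__":
    run(float(sys.argv[1]),float(sys.argv[2]),float(sys.argv[3]))
    if len(sys.argv)>4: cv2.imwrite(f"pics/{sys.argv[4]}.png",c["frame"])
E
python3 see.py .1 .092 .115 w1
```

```text
tcp [ 0.4304 -0.2127  0.1989] yaw 15.74 z [-1.e-04  4.e-04 -1.e+00] open 0.5844593434126535 t 2.15 F [-0.7  0.1 -0.2] g 0.0
[236.  122.7] 502 [ 0.4863 -0.1815  0.1   ] tool [ 62.3 -14.8  98.9]
[282. 125.] 262 [ 0.4953 -0.2203  0.1   ] tool [60.4 25.  98.9]
[266.6 163.4] 455 [ 0.4592 -0.2172  0.1   ] tool [26.5 12.2 98.9]
[401.7 176. ] 626 [ 0.4815 -0.3403  0.1   ] tool [ 14.5 136.8  98.9]
[242.  197.8] 416 [ 0.421  -0.2043  0.1   ] tool [ -6.8 -10.6  98.9]
```

View pics/w1.png

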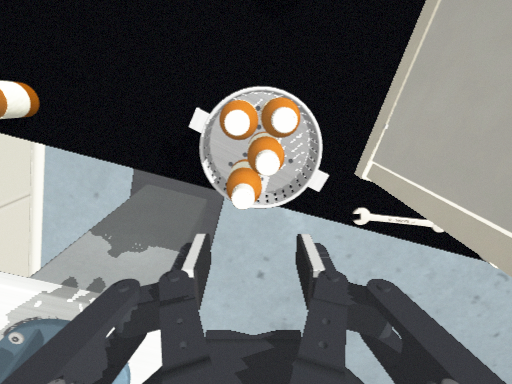

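The wrist view shows the basket rim circle around (262,147) and caps at about (237,122), (284,121), (267,162) and (243,196). The lugs are at (198,120) and (317,180).

Run:
```python
from h import *
c=dict(np.load("/tmp/w.npz")); P=cloud(c); f=c["frame"]
for u,v in((237,122),(284,121),(267,162),(243,196)):
    print(u,v,"z mm",(P[v-14:v+15:4,u,2]*1000).round(0), "minBGR",f[v-14:v+15:2,u].min(-1))
# rim: cast bright pixels of outline to z=.052
m=(P[...,2]>.040)&(P[...,2]<.062)
r=np.array([ray(c,u,v,.052)[:2] for v,u in zip(*np.nonzero(m))]); 
d=np.hypot(*(r-[.458,-.212]).T); r=r[(d>.055)&(d<.072)]
print(len(r))
from scipy.optimize import least_squares
s=least_squares(lambda a:np.hypot(r[:,0]-a[0],r[:,1]-a[1])-a[2],[.458,-.212,.064],loss="soft_l1",f_scale=.001); print(s.x)
cv2.imwrite("pics/w1z.png",cv2.resize(f[80:225,180:335],None,fx=5,fy=4.1,interpolation=cv2.INTER_CUBIC)[:,:800][:600])
```

```text
237 122 z mm [ 77.  98. 100. 100.  98. 100.  99.  74.] minBGR [ 50 246 253 253 253 253 253 253 253 253 253 253 253 252  69]
284 121 z mm [ 98.  98.  99. 100.  98.  98. 100.  71.] minBGR [223 253 253 253 253 253 253 253 253 253 253 253 252 108  38]
267 162 z mm [ 77.  93.  99.  99. 100.  99.  98.   3.] minBGR [ 59 229 238 253 253 253 253 253 253 253 253 253 253 252 219]
243 196 z mm [  77.   92.   98.   99.   98.   99.   99. -750.] minBGR [ 67 237 236 246 253 253 253 253 253 253 253 253 253 251 172]
2074
[ 0.46015849 -0.21161617  0.06314917]
```

View pics/w1z.png

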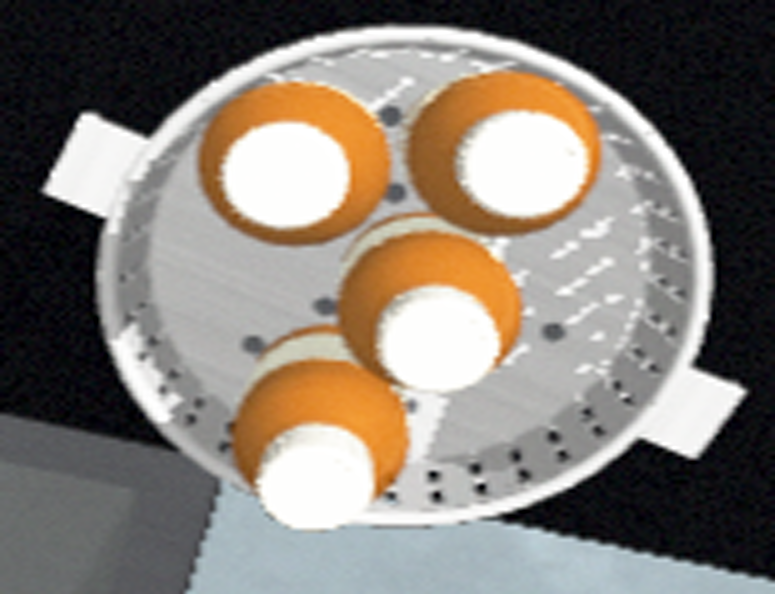

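The zoom shows all four caps clear of one another, with the middle one shifted away from the upper pair. I'll tighten the cap mask and line up over the middle bottle.

```bash
sed -i 's/m=(P\[...,2\]>lo)/m=(f.min(-1)>200)\&(P[...,2]>lo)/; s/box=(0.2,0.5,-0.4,0.5)/box=(0.2,0.56,-0.3,0.5)/' h.py
python3 - <<'E'
from h import *
c=dict(np.load("/tmp/w.npz"))
B=np.array([.4602,-.2116])
for uv,a,w in caps(c,.0945,.107,.1,60):
    d=w[:2]-B; print(uv,a,w.round(4),"r",np.hypot(*d).round(4),np.degrees(np.arctan2(d[1],d[0])).round(1))
P=cloud(c); m=(P[...,2]>.040)&(P[...,2]<.062); v,u=np.nonzero(m); r=np.array([ray(c,a,b,.05)[:2] for b,a in zip(v,u)])-B
d=np.hypot(*r.T); k=(d>.071)&(d<.084); a=np.degrees(np.arctan2(r[k,1],r[k,0])); print("lugs",k.sum(),np.median(a[a>0]),np.median(a[a<0]))
E
```

```text
[284.2 119.7] 473 [ 0.5001 -0.2208  0.1   ] r 0.0409 -13.0
[236.4 122.5] 468 [ 0.4866 -0.1818  0.1   ] r 0.0398 48.5
[267.1 163.5] 422 [ 0.4592 -0.2177  0.1   ] r 0.0062 -99.3
[242.4 198. ] 379 [ 0.421  -0.2048  0.1   ] r 0.0398 170.2
lugs 339 79.18012438916388 -101.64530356417097
```

{"fn": "jog_arm", "kwargs": {"series": [[[0,0,0,0,0,-0.057,50],[5,3,8,0,0,0,50],[5,3,8,0,0,0,50],[5,3,8,0,0,0,50],[5,3,8,0,0,0,50],[5,2,8,0,0,0,44],[0.6,0.1,14,0,0,0,44],[0,0,14,0,0,0,44],[0,0,14,0,0,0,44],[0,0,0,0,0,0,44]]]}}

```text
time_s: 3.2
eef_pos: [0.4567, -0.2165, 0.1145]
eef_rot: [-0.002, 0.986, 0.165, -0.002]
wrist_force: [-0.6, -0.5, -0.3]
opening: 0.513
grasp_force: 0.0
```

```bash
python3 see.py .1 .0945 .107 w2
```

```text
tcp [ 0.4567 -0.2165  0.1145] yaw 18.95 z [-0.0039  0.0031 -1.    ] open 0.5133662175656771 t 3.2 F [-0.6 -0.5 -0.3] g 0.0
[214.6 172.3] 989 [ 0.4872 -0.1817  0.1   ] tool [ 40.2 -23.   14.5]
[283.7 172.3] 982 [ 0.5006 -0.2205  0.1   ] tool [40.3 18.1 14.3]
[256.5 228.8] 819 [ 0.4602 -0.2175  0.1   ] tool [ 3.1  2.1 14.5]
[223.4 272.6] 460 [ 0.4218 -0.2071  0.1   ] tool [-29.9 -20.2  14.6]
```

View pics/w2.png

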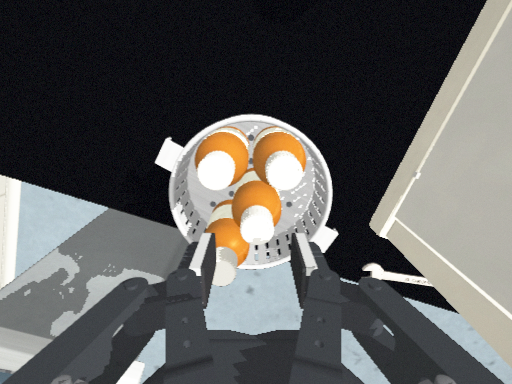

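The view shows the middle cap at (256,229) between the open fingers, with the pads at about x = 208 and 300. I'll shift 3 mm and 2 mm, lower and grip.

{"fn": "jog_arm", "kwargs": {"series": [[[3,2,7.5,0,0,0,44],[0,0,8,0,0,0,44],[0,0,8,0,0,0,44],[0,0,7,0,0,0,44],[0,0,7,0,0,0,44],[0,0,0,0,0,0,20],[0,0,0,0,0,0,10],[0,0,0,0,0,0,10],[0,0,0,0,0,0,10],[0,0,0,0,0,0,10]]]}}

```text
time_s: 4.25
eef_pos: [0.4619, -0.2188, 0.08]
eef_rot: [0.0, 0.986, 0.165, 0.0]
wrist_force: [0.5, 0.4, -1.4]
opening: 0.23
grasp_force: 58.6
```

```bash
python3 see.py .1 .0945 .107
```

```text
tcp [ 0.4619 -0.2188  0.08  ] yaw 18.96 z [ 3.e-04 -3.e-04 -1.e+00] open 0.2303985024749716 t 4.25 F [ 0.5  0.4 -1.4] g 58.62313489730411
[197.7 198.3] 1500 [ 0.4878 -0.1818  0.1   ] tool [ 36.5 -26.6 -20. ]
[283.3 198.3] 1442 [ 0.5011 -0.2205  0.1   ] tool [ 36.5  14.3 -20. ]
[225.1 247.9] 107 [ 0.4663 -0.2021  0.1   ] tool [  9.6 -14.4 -20. ]
[280.8 247.6] 105 [ 0.4757 -0.2289  0.1   ] tool [  9.7  14.  -20. ]
[252.6 265.3] 1111 [ 0.4611 -0.2187  0.1   ] tool [ -0.8  -0.4 -20. ]
```

{"fn": "jog_arm", "kwargs": {"series": [[[0,0,-2.5,0,0,0,10],[0.5,-1.5,0,0,0,0,10],[0.5,-1.5,0,0,0,0,10],[0.5,-1.5,0,0,0,0,10],[0.5,-1.2,0,0,0,0,10],[0,0,0,0,0,0,10],[0,0,1.2,0,0,0,10],[0,0,1.3,0,0,0,10],[0,0,0,0,0,0,10],[0,0,0,0,0,0,10]]]}}

```text
time_s: 5.3
eef_pos: [0.4618, -0.2127, 0.0797]
eef_rot: [-0.0, 0.986, 0.165, -0.0]
wrist_force: [-0.2, -0.2, -0.9]
opening: 0.231
grasp_force: 58.7
```

```bash
python3 see.py .1 .0945 .107
```

```text
tcp [ 0.4618 -0.2127  0.0797] yaw 18.95 z [-1.e-04  1.e-04 -1.e+00] open 0.230501138756746 t 5.3 F [-0.2 -0.2 -0.9] g 58.68808967637506
[209.6 202.2] 1479 [ 0.4877 -0.1817  0.1   ] tool [ 34.5 -20.9 -20.3]
[295.1 202.2] 1430 [ 0.501  -0.2204  0.1   ] tool [ 34.6  20.  -20.3]
[225.  247.8] 105 [ 0.4664 -0.196   0.1   ] tool [  9.8 -14.3 -20.3]
[280.8 248.1] 105 [ 0.4754 -0.2228  0.1   ] tool [  9.6  14.  -20.3]
[252.6 265.4] 1109 [ 0.4612 -0.2126  0.1   ] tool [ -0.6  -0.3 -20.3]
[230.3 319.4] 101 [ 0.4237 -0.2121  0.1   ] tool [-35.9 -13.  -20.3]
```

{"fn": "jog_arm", "kwargs": {"series": [[[0,0,0,0,0,0,32],[0,0,0,0,0,0,40],[0,0,-3,0,0,0,40],[0,0,-15,0,0,0,40],[0,0,-20,0,0,0,40],[0,0,-20,0,0,-0.14,40],[0,0,-20,0,0,-0.14,40],[0,0,-20,0,0,-0.14,40],[0,0,-20,0,0,-0.14,40],[0,0,0,0,0,-0.14,40]]]}}

```text
time_s: 6.35
eef_pos: [0.4635, -0.2139, 0.2014]
eef_rot: [0.003, 0.869, 0.495, 0.001]
wrist_force: [-0.4, -0.0, 0.2]
opening: 0.471
grasp_force: 0.0
```

```bash
python3 see.py .1 .0945 .107
```

```text
tcp [ 0.4635 -0.2139  0.2014] yaw 59.4 z [ 0.0048 -0.0038 -1.    ] open 0.4705539736047033 t 6.35 F [-0.4 -0.   0.2] g 0.0
[256.1 148.3] 425 [ 0.4864 -0.1811  0.1   ] tool [ 40.    2.4 101.4]
[289.7 177.2] 384 [ 0.4997 -0.2203  0.1   ] tool [ 13.   33.8 101.6]
[247.8 190.6] 381 [ 0.4593 -0.2116  0.1   ] tool [-1.000e-01 -5.400e+00  1.014e+02]
[209.1 203.9] 366 [ 0.4205 -0.2042  0.1   ] tool [-13.5 -42.6 101.2]
```

{"fn": "jog_arm", "kwargs": {"series": [[[24,-18,0,0,0,0,40],[24,-18,0,0,0,0,40],[24,-18,0,0,0,0,40],[24,-18,0,0,0,0,40],[24,-18,0,0,0,0,40],[24,-18,0,0,0,0,40],[24,-18,0,0,0,0,40],[24,-18,0,0,0,0,40],[24,-21,0,0,0,0,40],[0,0,0,0,0,0,40]]]}}

```text
time_s: 7.4
eef_pos: [0.4302, 0.0602, 0.1975]
eef_rot: [-0.001, 0.87, 0.493, -0.0]
wrist_force: [0.1, -0.2, -0.5]
opening: 0.468
grasp_force: 0.0
```

```bash
python3 see.py .096 .0905 .103
```

```text
tcp [0.4302 0.0602 0.1975] yaw 59.12 z [-0.001   0.0012 -1.    ] open 0.46805670200956795 t 7.4 F [ 0.1 -0.2 -0.5] g 0.0
[163.3   2.8] 137 [0.4486 0.2265 0.096 ] tool [152.1 -69.4 101.7]
[249.9 175.3] 382 [0.4349 0.0747 0.096 ] tool [ 14.8  -3.3 101.5]
[360.1 372.3] 127 [ 0.4218 -0.2072  0.096 ] tool [-233.9  130.2  101.2]
```

{"fn": "jog_arm", "kwargs": {"series": [[[5,-0.5,15,0,0,0,40],[5,-0.5,15,0,0,0,40],[5,0,15,0,0,0,40],[0,0,15,0,0,0,40],[0,0,15,0,0,0,40],[0,0,15,0,0,0,40],[0,0,15,0,0,0,40],[0,0,12,0,0,0,40],[0,0,5,0,0,0,40],[0,0,0,0,0,0,36]]]}}

```text
time_s: 8.45
eef_pos: [0.4379, 0.0704, 0.0752]
eef_rot: [-0.0, 0.87, 0.492, -0.001]
wrist_force: [-0.6, 1.2, -0.4]
opening: 0.422
grasp_force: 0.0
```

{"fn": "jog_arm", "kwargs": {"series": [[[0,0,0,0,0,0,20],[0,0,0,0,0,0,10],[0,0,0,0,0,0,10],[0,0,0,0,0,0,10],[0,0,-3,0,0,0,10],[0,0,-12,0,0,0,10],[0,0,-20,0,0,0,10],[0,0,-20,0,0,0,10],[0,0,-20,0,0,0,10],[0,0,-20,0,0,0,10]]]}}

```text
time_s: 9.45
eef_pos: [0.4382, 0.0708, 0.1726]
eef_rot: [0.0, 0.87, 0.493, 0.0]
wrist_force: [0.1, 0.5, -0.5]
opening: 0.233
grasp_force: 58.6
```

Run:
```python
from see import *
z=p[2]
run(z+.021,z+.0155,z+.028)
cv2.imwrite("pics/w3.png",c["frame"])
```

```text
tcp [0.4382 0.0708 0.1726] yaw 59.07 z [ 7.e-04 -1.e-04 -1.e+00] open 0.23288352872367235 t 9.45 F [ 0.1  0.5 -0.5] g 58.64681222182753
[253.1 260.7] 985 [0.4394 0.0736 0.1936] tool [  3.   -0.4 -21. ]
```

View pics/w3.png

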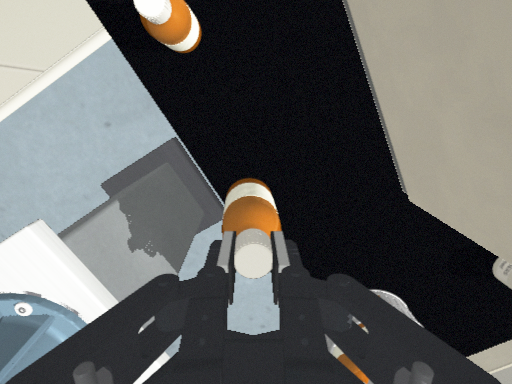

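The view shows the bottle held upright with its cap at (253,260) between the pads. The next loose bottle is at (165,20).

{"fn": "jog_arm", "kwargs": {"series": [[[-10,6,-10,0,0,0,10],[-20,13,-10,0,0,0,10],[-24,15,-10,0,0,0,10],[-24,15,-5,0,0,0,10],[-24,15,0,0,0,0,10],[-24,15,0,0,0,0,10],[-24,15,0,0,0,0,10],[-24,15,0,0,0,0,10],[-22,15,0,0,0,0,10],[-12,8,0,0,0,0,10]]]}}

```text
time_s: 10.5
eef_pos: [0.4438, -0.1778, 0.2054]
eef_rot: [-0.0, 0.871, 0.492, -0.0]
wrist_force: [0.2, -0.3, -0.7]
opening: 0.234
grasp_force: 58.7
```

{"fn": "jog_arm", "kwargs": {"series": [[[0,0,0,0,0,0.1,10],[0,0,0,0,0,0.1,10],[0,0,0,0,0,0.1,10],[0,0,0,0,0,0.1,10],[0,0,0,0,0,0.1,10],[0,0,0,0,0,0.1,10],[0,0,0,0,0,0.1,10],[0,0,8,0,0,0,10],[0,0,8,0,0,0,10],[0,0,0,0,0,0,10]]]}}

```text
time_s: 11.5
eef_pos: [0.4434, -0.1747, 0.1878]
eef_rot: [-0.001, 0.986, 0.166, -0.001]
wrist_force: [-1.0, -0.7, -1.1]
opening: 0.233
grasp_force: 58.7
```

```bash
cat > s2.py <<'E'
from see import *
print("held"); run(p[2]+.021,p[2]+.0155,p[2]+.028)
print("others"); run(.1,.0945,.107)
E
python3 s2.py
```

```text
tcp [ 0.4434 -0.1747  0.1878] yaw 19.06 z [-0.0029  0.0021 -1.    ] open 0.23286680641792537 t 11.5 F [-1.  -0.7 -1.1] g 58.71673177798584
held
[252.8 259.2] 1143 [ 0.4468 -0.1734  0.2088] tool [  3.6  -0.2 -21. ]
[225.1 248.4] 113 [ 0.4481 -0.158   0.2088] tool [  9.9 -14.3 -21. ]
[280.9 248.7] 110 [ 0.4572 -0.1848  0.2088] tool [  9.7  14.  -21.1]
others
[277.1 151.8] 481 [ 0.4868 -0.1811  0.1   ] tool [39.1 20.5 87.7]
[325.6 151.8] 486 [ 0.5003 -0.2201  0.1   ] tool [39.2 61.8 87.5]
[298.3 191.2] 432 [ 0.4597 -0.2115  0.1   ] tool [ 3.6 40.4 87.7]
[282.6 224.4] 92 [ 0.4246 -0.21    0.1   ] tool [-29.1  27.5  87.8]
```

{"fn": "jog_arm", "kwargs": {"series": [[[0,0,8,0,0,0,10],[0,0,8,0,0,0,10],[0,0,8,0,0,0,10],[0,0,8,0,0,0,10],[0,0,6,0,0,0,10],[0,0,4,0,0,0,10],[0,0,0,0,0,0,10],[0,0,0,0,0,0,10],[0,0,0,0,0,0,10],[0,0,0,0,0,0,10]]]}}

```text
time_s: 12.55
eef_pos: [0.4448, -0.1756, 0.1482]
eef_rot: [0.0, 0.986, 0.165, 0.0]
wrist_force: [-0.6, 0.3, -1.2]
opening: 0.231
grasp_force: 58.7
```

```bash
python3 s2.py
```

```text
tcp [ 0.4448 -0.1756  0.1482] yaw 18.96 z [ 6.e-04 -5.e-04 -1.e+00] open 0.23141924105290934 t 12.55 F [-0.6  0.3 -1.2] g 58.730346942375036
held
[252.9 259.2] 1132 [ 0.4481 -0.1743  0.1692] tool [  3.6  -0.2 -21. ]
[224.9 248.8] 112 [ 0.4492 -0.1589  0.1692] tool [  9.6 -14.4 -21. ]
[281.  248.8] 108 [ 0.4584 -0.1858  0.1692] tool [  9.6  14.1 -21. ]
others
[279.4 163.2] 671 [ 0.4869 -0.181   0.1   ] tool [38.1 18.7 48.2]
[337.1 163.3] 677 [ 0.5002 -0.22    0.1   ] tool [38.  59.9 48.2]
[252.5 190.3] 187 [ 0.4614 -0.1694  0.1   ] tool [17.7 -0.5 48.2]
[304.4 209. ] 598 [ 0.46   -0.2114  0.1   ] tool [ 2.8 38.7 48.2]
```

{"fn": "jog_arm", "kwargs": {"series": [[[0,-1,0,0,0,0,10],[0,0,4,0,0,0,10],[0,0,7,0,0,0,10],[0,0,7,0,0,0,10],[0,0,7,0,0,0,10],[0,0,7,0,0,0,10],[0,0,7,0,0,0,10],[0,0,7,0,0,0,10],[0,0,6,0,0,0,10],[0,0,6,0,0,0,10]]]}}

```text
time_s: 13.6
eef_pos: [0.4449, -0.1755, 0.0897]
eef_rot: [0.001, 0.986, 0.165, 0.001]
wrist_force: [1.6, -5.1, 2.5]
opening: 0.229
grasp_force: 59.8
```

```bash
python3 s2.py
```

```text
tcp [ 0.4449 -0.1755  0.0897] yaw 18.95 z [ 0.0015 -0.0018 -1.    ] open 0.22855725193752366 t 13.6 F [ 1.6 -5.1  2.5] g 59.79144806955446
held
[252.9 259.2] 1093 [ 0.4481 -0.1741  0.1107] tool [  3.5  -0.2 -21. ]
[225.1 248.7] 102 [ 0.4494 -0.1588  0.1107] tool [  9.7 -14.3 -21. ]
[281.  248.8] 110 [ 0.4585 -0.1856  0.1107] tool [  9.6  14.  -21. ]
others
[290.4 188.2] 1259 [ 0.4873 -0.181   0.1   ] tool [ 38.4  19.  -10.2]
[371.3 188.3] 1245 [ 0.5006 -0.22    0.1   ] tool [ 38.3  60.2 -10.1]
[256.1 238.3] 250 [ 0.4546 -0.1738  0.1   ] tool [  9.8   1.6 -10.3]
[324.1 248.7] 1037 [ 0.4606 -0.2113  0.1   ] tool [  3.3  39.  -10.2]
[226.9 238.4] 82 [ 0.4494 -0.1588  0.1   ] tool [  9.7 -14.3 -10.3]
[279.  238.3] 86 [ 0.4586 -0.1855  0.1   ] tool [  9.7  13.9 -10.3]
[273.2 305.3] 95 [ 0.4156 -0.1981  0.1   ] tool [-35.   11.9 -10.3]
```

{"fn": "jog_arm", "kwargs": {"series": [[[0,0.7,0,0,0,0,10],[0,0.5,0,0,0,0,10],[0,0,0,0,0,0,10],[0,0,0,0,0,0,10],[0,0,0,0,0,0,10],[0,0,0,0,0,0,10],[0,0,0,0,0,0,10],[0,0,0,0,0,0,10],[0,0,0,0,0,0,10],[0,0,0,0,0,0,10]]]}}

```text
time_s: 14.65
eef_pos: [0.4445, -0.1756, 0.0898]
eef_rot: [-0.0, 0.986, 0.165, -0.0]
wrist_force: [0.5, -2.7, -4.0]
opening: 0.233
grasp_force: 59.1
```

Run:
```python
from s2 import *
P=cloud(c); m=(P[...,2]>.040)&(P[...,2]<.062); r=np.array([ray(c,u,v,.052)[:2] for v,u in zip(*np.nonzero(m))])
d=np.hypot(*(r-[.461,-.212]).T); r=r[(d>.058)&(d<.070)]
from scipy.optimize import least_squares
s=least_squares(lambda a:np.hypot(r[:,0]-a[0],r[:,1]-a[1])-a[2],[.461,-.212,.064],loss="soft_l1",f_scale=.001); print("rim",len(r),s.x)
f=c["frame"]; cv2.imwrite("pics/w4.png",cv2.resize(f[130:350,150:420],None,fx=2.9,fy=2.7,interpolation=cv2.INTER_CUBIC))
```

```text
tcp [ 0.4445 -0.1756  0.0898] yaw 18.96 z [-1.e-04  1.e-04 -1.e+00] open 0.23262822423969065 t 14.65 F [ 0.5 -2.7 -4. ] g 59.14528248952422
held
[252.8 259.1] 1111 [ 0.4479 -0.1742  0.1108] tool [  3.6  -0.2 -21. ]
[225.2 248.6] 107 [ 0.4491 -0.159   0.1108] tool [  9.7 -14.2 -21. ]
[281.  248.9] 111 [ 0.4581 -0.1857  0.1108] tool [  9.5  14.  -21. ]
others
[371.6 187.7] 1229 [ 0.5006 -0.2201  0.1   ] tool [ 38.6  60.3 -10.2]
[290.5 187.7] 1264 [ 0.4872 -0.181   0.1   ] tool [ 38.6  19.  -10.2]
[324.3 248.3] 1034 [ 0.4606 -0.2114  0.1   ] tool [  3.6  39.1 -10.2]
[255.3 238.1] 255 [ 0.4542 -0.1734  0.1   ] tool [  9.8   1.1 -10.2]
[227.  238.5] 85 [ 0.449  -0.1589  0.1   ] tool [  9.6 -14.3 -10.2]
[278.9 238.2] 85 [ 0.4583 -0.1856  0.1   ] tool [  9.8  13.9 -10.2]
[273.1 304.8] 91 [ 0.4156 -0.198   0.1   ] tool [-34.6  11.8 -10.2]
rim 3264 [ 0.45999528 -0.21099249  0.06309386]
```

View pics/w4.png

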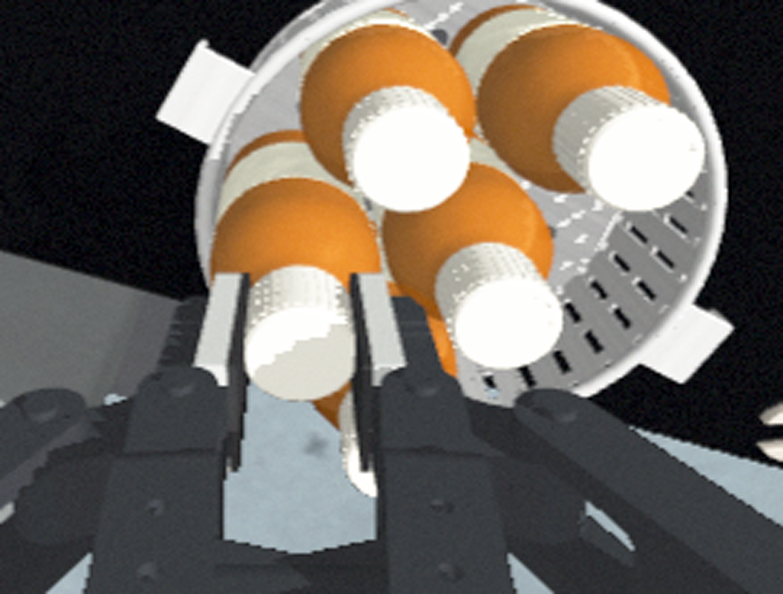

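The picture shows the held bottle seated in the gap beside the middle one, below the rim, and upright. The side force is small, so I'll lower it gently.

{"fn": "jog_arm", "kwargs": {"series": [[[0,0.3,1,0,0,0,10],[0,0,1.5,0,0,0,10],[0,0,1.5,0,0,0,10],[0,0,1.5,0,0,0,10],[0,0,1.5,0,0,0,10],[0,0,1,0,0,0,10],[0,0,1,0,0,0,10],[0,0,0.8,0,0,0,10],[0,0,0,0,0,0,10],[0,0,0,0,0,0,10]]]}}

```text
time_s: 15.7
eef_pos: [0.4448, -0.176, 0.0802]
eef_rot: [0.0, 0.986, 0.165, 0.0]
wrist_force: [0.1, -2.1, 3.0]
opening: 0.231
grasp_force: 60.2
```

```bash
python3 s2.py
```

```text
tcp [ 0.4448 -0.176   0.0802] yaw 18.95 z [ 3.e-04 -2.e-04 -1.e+00] open 0.2314395622876469 t 15.7 F [ 0.1 -2.1  3. ] g 60.246348444875366
held
[292.1 194.1] 1419 [ 0.4876 -0.1807  0.1012] tool [ 38.9  18.3 -21. ]
[378.7 194.2] 1387 [ 0.5008 -0.2193  0.1012] tool [ 38.9  59.1 -21. ]
[327.8 258. ] 1111 [ 0.4613 -0.2108  0.1012] tool [  4.3  38.2 -21. ]
[252.8 259.1] 1066 [ 0.4482 -0.1746  0.1012] tool [  3.7  -0.3 -21. ]
[225.1 249.3] 97 [ 0.4491 -0.1595  0.1012] tool [  9.4 -14.3 -21. ]
[280.9 248.7] 99 [ 0.4585 -0.1861  0.1012] tool [  9.7  13.9 -21. ]
[274.6 314.4] 152 [ 0.4187 -0.1975  0.1012] tool [-31.7  11.8 -21. ]
others
[292.1 194. ] 1431 [ 0.4873 -0.181   0.1   ] tool [ 38.6  18.5 -19.8]
[378.7 194.1] 1394 [ 0.5006 -0.22    0.1   ] tool [ 38.5  59.7 -19.8]
[252.9 258.6] 1095 [ 0.4477 -0.1748  0.1   ] tool [  3.1  -0.2 -19.8]
[327.9 257.7] 1133 [ 0.4609 -0.2113  0.1   ] tool [  3.7  38.6 -19.8]
[225.4 247.6] 97 [ 0.4493 -0.1594  0.1   ] tool [  9.6 -14.3 -19.8]
[280.6 247.4] 99 [ 0.4586 -0.186   0.1   ] tool [  9.8  13.9 -19.8]
[274.6 314.4] 152 [ 0.4177 -0.198   0.1   ] tool [-32.8  12.  -19.8]
```

{"fn": "jog_arm", "kwargs": {"series": [[[0,-0.3,0,0,0,0,10],[0,0,0,0,0,0,24],[0,0,0,0,0,0,24],[0,0,0,0,0,0,24],[0,0,-4,0,0,0,24],[0,0,-7,0,0,0,24],[0,0,-10,0,0,0,24],[0,0,-20,0,0,0,30],[0,0,-30,0,0,0,40],[0,0,-40,0,0,0,40]]]}}

```text
time_s: 16.75
eef_pos: [0.4436, -0.175, 0.1916]
eef_rot: [-0.001, 0.986, 0.165, -0.001]
wrist_force: [1.1, -1.3, 0.2]
opening: 0.468
grasp_force: 0.0
```

```bash
cat > lay.py <<'E'
from see import *
S=[(uv,a,w) for uv,a,w in caps(c,.0945,.107,.1,200)]
for i,(uv,a,w) in enumerate(S): print(i,uv,a,w,"tool",(M.T@(w-p)*1000).round(1))
W=np.array([s[2][:2] for s in S])*1000
print(np.linalg.norm(W[:,None]-W[None],axis=-1).round(1))
P=cloud(c); m=(P[...,2]>.040)&(P[...,2]<.062); r=np.array([ray(c,u,v,.052)[:2] for v,u in zip(*np.nonzero(m))])
d=np.hypot(*(r-[.460,-.212]).T); r=r[(d>.058)&(d<.070)]
from scipy.optimize import least_squares
s=least_squares(lambda a:np.hypot(r[:,0]-a[0],r[:,1]-a[1])-a[2],[.461,-.212,.064],loss="soft_l1",f_scale=.001); print("rim",len(r),s.x.round(4))
E
python3 lay.py
```

```text
tcp [ 0.4436 -0.175   0.1916] yaw 18.95 z [-0.0021  0.0015 -1.    ] open 0.4679491852427928 t 16.75 F [ 1.1 -1.3  0.2] g 0.0
0 [276.1 151. ] 466 [ 0.4869 -0.1811  0.1   ] tool [39.1 20.  91.5]
1 [323.9 151.1] 467 [ 0.5003 -0.2202  0.1   ] tool [39.  61.3 91.4]
2 [297.1 190. ] 423 [ 0.4597 -0.2115  0.1   ] tool [ 3.5 39.9 91.5]
3 [251.2 190.8] 413 [ 0.4454 -0.1724  0.1   ] tool [ 2.6 -1.7 91.6]
4 [274.5 224.2] 378 [ 0.421 -0.204  0.1  ] tool [-30.7  20.3  91.6]
[[ 0.  41.3 40.8 42.4 69.8]
 [41.3  0.  41.5 72.8 80.9]
 [40.8 41.5  0.  41.6 39.4]
 [42.4 72.8 41.6  0.  39.9]
 [69.8 80.9 39.4 39.9  0. ]]
rim 1913 [ 0.4601 -0.211   0.063 ]
```

{"fn": "jog_arm", "kwargs": {"series": [[[0,0,-2,0,0,-0.131,40],[0,0,-2,0,0,-0.131,40],[0,0,-2,0,0,-0.131,40],[0,0,0,0,0,-0.131,40],[0,0,0,0,0,-0.131,40],[0,0,0,0,0,-0.131,40],[0,0,0,0,0,-0.131,40],[0,0,0,0,0,-0.131,40],[20,-4,0,0,0,0,40],[35,-7,0,0,0,0,40]]]}}

```text
time_s: 17.8
eef_pos: [0.4448, -0.1206, 0.198]
eef_rot: [0.001, 0.773, 0.635, 0.0]
wrist_force: [0.4, 0.7, 0.5]
opening: 0.464
grasp_force: 0.0
```

{"fn": "jog_arm", "kwargs": {"series": [[[40,-7.5,0,0,0,0,40],[40,-7.5,0,0,0,0,40],[40,-7.5,0,0,0,0,40],[40,-7.5,0,0,0,0,40],[40,-7.5,0,0,0,0,40],[40,-7.5,0,0,0,0,40],[40,-7.5,0,0,0,0,40],[35,-6.5,0,0,0,0,40],[15,-3,0,0,0,0,40],[0,0,0,0,0,0,40]]]}}

```text
time_s: 18.8
eef_pos: [0.4463, 0.2181, 0.1978]
eef_rot: [0.0, 0.771, 0.637, 0.001]
wrist_force: [-0.1, -0.0, -0.1]
opening: 0.472
grasp_force: 0.0
```

```bash
python3 see.py .096 .0905 .103
```

```text
tcp [0.4463 0.2181 0.1978] yaw 79.19 z [ 1.2e-03  7.0e-04 -1.0e+00] open 0.4717759963274375 t 18.8 F [-0.1 -0.  -0.1] g 0.0
[249.2  29.5] 639 [0.4682 0.3507 0.096 ] tool [134.2  -3.5 102. ]
[255.3 171.8] 399 [0.4515 0.2358 0.096 ] tool [ 18.2   1.6 101.9]
```

{"fn": "jog_arm", "kwargs": {"series": [[[6,0.5,12,0,0,0,40],[6,0.5,12,0,0,0,40],[6,0.6,12,0,0,0,40],[0,0,12,0,0,0,40],[0,0,12,0,0,0,40],[0,0,8,0,0,0,40],[0,0,5,0,0,0,40],[0,0,0,0,0,0,40],[0,0,0,0,0,0,40],[0,0,0,0,0,0,40]]]}}

```text
time_s: 19.85
eef_pos: [0.4519, 0.2336, 0.1246]
eef_rot: [0.0, 0.772, 0.636, 0.001]
wrist_force: [0.5, -1.3, -0.2]
opening: 0.465
grasp_force: 0.0
```

```bash
python3 see.py .096 .0905 .103
```

```text
tcp [0.4519 0.2336 0.1246] yaw 79.0 z [ 1.2e-03  3.0e-04 -1.0e+00] open 0.4650207077587964 t 19.85 F [ 0.5 -1.3 -0.2] g 0.0
[242.4  30. ] 1318 [0.4683 0.3509 0.096 ] tool [118.2  -6.3  28.7]
[252.6 220.7] 697 [0.4517 0.2364 0.096 ] tool [ 2.7 -0.7 28.6]
```

{"fn": "jog_arm", "kwargs": {"series": [[[3,-0.5,10,0,0,0,40],[0,0,12,0,0,0,40],[0,0,12,0,0,0,40],[0,0,10,0,0,0,36],[0,0,5,0,0,0,34],[0,0,0,0,0,0,30],[0,0,0,0,0,0,24],[0,0,0,0,0,0,10],[0,0,0,0,0,0,10],[0,0,0,0,0,0,10]]]}}

```text
time_s: 20.9
eef_pos: [0.4518, 0.2367, 0.0754]
eef_rot: [0.0, 0.772, 0.636, 0.0]
wrist_force: [0.1, -0.0, 1.1]
opening: 0.234
grasp_force: 58.7
```

```bash
python3 see.py .096 .0905 .103
```

```text
tcp [0.4518 0.2367 0.0754] yaw 79.0 z [ 8.e-04  2.e-04 -1.e+00] open 0.23447663863230478 t 20.9 F [ 0.1 -0.   1.1] g 58.65383684635162
[240.   17.2] 1814 [0.4676 0.3476 0.096 ] tool [111.9  -5.6 -20.6]
[252.8 265.5] 1081 [0.4511 0.2368 0.096 ] tool [  0.   -0.7 -20.6]
```

{"fn": "jog_arm", "kwargs": {"series": [[[0,0,-3,0,0,0,10],[0,0,-10,0,0,0,10],[0,0,-20,0,0,0,10],[0,0,-30,0,0,0,10],[0,0,-30,0,0,0,10],[0,0,-30,0,0,0,10],[-20,4,-7,0,0,0,10],[-35,7,0,0,0,0,10],[-40,8,0,0,0,0,10],[-40,8,0,0,0,0,10]]]}}

```text
time_s: 21.95
eef_pos: [0.4521, 0.0979, 0.206]
eef_rot: [0.0, 0.771, 0.637, 0.0]
wrist_force: [-0.1, -0.4, -0.2]
opening: 0.224
grasp_force: 58.7
```

{"fn": "jog_arm", "kwargs": {"series": [[[-42,6,0,0,0,0,10],[-44,6,0,0,0,0,10],[-44,6,0,0,0,0,10],[-44,6,0,0,0,0,10],[-44,6,0,0,0,0,10],[-44,6,0,0,0,0,10],[-38,6,0,0,0,0,10],[-26,4,0,0,0,0,10],[-12,2,0,0,0,0,10],[0,0,0,0,0,0,10]]]}}

```text
time_s: 22.95
eef_pos: [0.4347, -0.243, 0.2054]
eef_rot: [0.0, 0.772, 0.635, 0.0]
wrist_force: [0.3, 0.8, -0.6]
opening: 0.232
grasp_force: 58.7
```

```bash
python3 s2.py
```

```text
tcp [ 0.4347 -0.243   0.2054] yaw 78.88 z [ 3.e-04 -1.e-04 -1.e+00] open 0.23214188930003662 t 22.95 F [ 0.3  0.8 -0.6] g 58.71787369251251
held
[252.7 265.3] 1100 [ 0.4341 -0.2425  0.2264] tool [  0.4  -0.7 -21. ]
others
[248.6 112.7] 463 [ 0.4442 -0.1727  0.1   ] tool [ 70.8  -4.3 105.4]
[296.5 113.2] 477 [ 0.4853 -0.1813  0.1   ] tool [ 70.3  37.7 105.4]
[229.4 153. ] 413 [ 0.4198 -0.2043  0.1   ] tool [ 35.1 -22.2 105.4]
[272.3 152.8] 417 [ 0.4585 -0.2117  0.1   ] tool [ 35.3  17.2 105.4]
[317.2 153.5] 419 [ 0.4989 -0.2204  0.1   ] tool [ 34.6  58.6 105.4]
```

{"fn": "jog_arm", "kwargs": {"series": [[[0,0,6,0,0,0,10],[0,0,10,0,0,0,10],[0,0,10,0,0,0,10],[0,0,10,0,0,0,10],[0,0,10,0,0,0,10],[0,0,7,0,0,0,10],[0,0,4,0,0,0,10],[0,0,0,0,0,0,10],[0,0,0,0,0,0,10],[0,0,0,0,0,0,10]]]}}

```text
time_s: 24.0
eef_pos: [0.4352, -0.2424, 0.1485]
eef_rot: [0.0, 0.772, 0.636, 0.0]
wrist_force: [-0.6, -0.2, -0.6]
opening: 0.23
grasp_force: 58.7
```

```bash
python3 s2.py
```

```text
tcp [ 0.4352 -0.2424  0.1485] yaw 79.0 z [ 8.e-04 -7.e-04 -1.e+00] open 0.22997785202534973 t 24.0 F [-0.6 -0.2 -0.6] g 58.717272877693176
held
[252.7 265.3] 1104 [ 0.4345 -0.2418  0.1695] tool [  0.4  -0.7 -21. ]
others
[247.1 117.4] 777 [ 0.4442 -0.1726  0.1   ] tool [70.2 -4.5 48.5]
[309.1 118.2] 796 [ 0.4854 -0.1812  0.1   ] tool [69.6 37.6 48.5]
[222.6 168.4] 667 [ 0.4198 -0.2041  0.1   ] tool [ 34.6 -22.4  48.5]
[277.4 168.4] 672 [ 0.4586 -0.2116  0.1   ] tool [34.7 17.1 48.5]
[334.4 169.2] 674 [ 0.4988 -0.2201  0.1   ] tool [34.  58.2 48.5]
[253.3 194.8] 237 [ 0.4377 -0.2281  0.1   ] tool [14.5 -0.3 48.5]
```

{"fn": "jog_arm", "kwargs": {"series": [[[-1.3,-1.6,0,0,0,0,10],[0,0,4,0,0,0,10],[0,0,7,0,0,0,10],[0,0,7,0,0,0,10],[0,0,7,0,0,0,10],[0,0,7,0,0,0,10],[0,0,7,0,0,0,10],[0,0,7,0,0,0,10],[0,0,6,0,0,0,10],[0,0,5,0,0,0,10]]]}}

```text
time_s: 25.05
eef_pos: [0.433, -0.2429, 0.0904]
eef_rot: [-0.0, 0.772, 0.636, -0.0]
wrist_force: [0.1, 1.1, -1.1]
opening: 0.236
grasp_force: 58.7
```

```bash
python3 s2.py
```

```text
tcp [ 0.433  -0.2429  0.0904] yaw 79.0 z [-3.e-04  3.e-04 -1.e+00] open 0.2360982858710435 t 25.05 F [ 0.1  1.1 -1.1] g 58.71684372425079
held
[252.8 265.8] 1050 [ 0.4323 -0.2427  0.1114] tool [  0.1  -0.7 -21. ]
others
[249.4 122.7] 1564 [ 0.4443 -0.1725  0.1   ] tool [71.3 -2.3 -9.6]
[337.5 123.9] 1575 [ 0.4853 -0.1811  0.1   ] tool [70.7 39.6 -9.6]
[214.8 193.1] 1254 [ 0.42   -0.2038  0.1   ] tool [ 35.9 -20.2  -9.6]
[291.1 193.2] 1258 [ 0.4585 -0.2113  0.1   ] tool [35.9 19.  -9.6]
[370.7 194.8] 1234 [ 0.4988 -0.22    0.1   ] tool [35.1 60.3 -9.6]
```

{"fn": "jog_arm", "kwargs": {"series": [[[0,0,2,0,0,0,10],[0,0,2,0,0,0,10],[0,0,2,0,0,0,10],[0,0,1.5,0,0,0,10],[0,0,1,0,0,0,10],[0,0,1,0,0,0,10],[0,0,0.7,0,0,0,10],[0,0,0.5,0,0,0,10],[0,0,0,0,0,0,10],[0,0,0,0,0,0,10]]]}}

```text
time_s: 26.1
eef_pos: [0.4331, -0.243, 0.0803]
eef_rot: [0.0, 0.772, 0.636, -0.0]
wrist_force: [-0.6, 0.5, -0.8]
opening: 0.231
grasp_force: 58.7
```

{"fn": "jog_arm", "kwargs": {"series": [[[0,0,0.5,0,0,0,10],[0,0,0.5,0,0,0,10],[0,0,0.4,0,0,0,10],[0,0,0,0,0,0,10],[0,0,0,0,0,0,24],[0,0,0,0,0,0,36],[0,0,0,0,0,0,36],[0,0,-4,0,0,0,36],[0,0,-15,0,0,0,36],[0,0,-25,0,0,0,40]]]}}

```text
time_s: 27.1
eef_pos: [0.4319, -0.242, 0.122]
eef_rot: [-0.002, 0.772, 0.636, -0.0]
wrist_force: [0.1, -0.4, 0.3]
opening: 0.47
grasp_force: 0.0
```

{"fn": "jog_arm", "kwargs": {"series": [[[0,0,-30,0,0,0,40],[0,0,-30,0,0,0,40],[0,0,-15,0,0,0,40],[0,0,0,0,0,0,40],[0,0,0,0,0,0,40],[30,-5,0,0,0,0,40],[40,-6,0,0,0,0,40],[40,-6,0,0,0,0,40],[40,-6,0,0,0,0,40],[40,-6,0,0,0,0,40]]]}}

```text
time_s: 28.1
eef_pos: [0.4396, -0.0491, 0.1962]
eef_rot: [-0.001, 0.772, 0.636, -0.001]
wrist_force: [0.7, 0.0, 0.4]
opening: 0.468
grasp_force: 0.0
```

```bash
python3 lay.py
```

```text
tcp [ 0.4396 -0.0491  0.1962] yaw 78.96 z [-0.0027  0.0012 -1.    ] open 0.4676420873359621 t 28.1 F [0.7 0.  0.4] g 0.0
0 [280.1 297.6] 244 [ 0.4446 -0.1709  0.1   ] tool [-118.6   28.5   96. ]
1 [262.9 324.4] 217 [ 0.42   -0.2028  0.1   ] tool [-154.6   10.5   96. ]
[[ 0.  40.3]
 [40.3  0. ]]
rim 651 [ 0.4594 -0.211   0.0635]
```

{"fn": "jog_arm", "kwargs": {"series": [[[42,-6,0,0,0,0,40],[42,-6,0,0,0,0,40],[42,-6,0,0,0,0,40],[42,-6,0,0,0,0,40],[42,-6,0,0,0,0,40],[42,-6,0,0,0,0,40],[42,-6,0,0,0,0,40],[40,-5,0,0,0,0,40],[28,-4,0,0,0,0,40],[12,-2,0,0,0,0,40]]]}}

```text
time_s: 29.15
eef_pos: [0.4591, 0.328, 0.1959]
eef_rot: [-0.001, 0.771, 0.637, -0.001]
wrist_force: [0.8, -0.2, -1.0]
opening: 0.47
grasp_force: 0.0
```

```bash
python3 see.py .096 .0905 .103
```

```text
tcp [0.4591 0.328  0.1959] yaw 79.14 z [-2.9e-03 -8.0e-04 -1.0e+00] open 0.4696774786147154 t 29.15 F [ 0.8 -0.2 -1. ] g 0.0
[258.6 164.2] 418 [0.4683 0.3525 0.096 ] tool [25.9  4.7 99.8]
```

{"fn": "jog_arm", "kwargs": {"series": [[[8,1.5,10,0,0,0,40],[8,1.5,12,0,0,0,40],[6,1,12,0,0,0,40],[0,0,12,0,0,0,40],[0,0,12,0,0,0,40],[0,0,8,0,0,0,40],[0,0,5,0,0,0,40],[0,0,0,0,0,0,40],[0,0,0,0,0,0,40],[0,0,0,0,0,0,40]]]}}

```text
time_s: 30.2
eef_pos: [0.4688, 0.3473, 0.1276]
eef_rot: [0.0, 0.772, 0.636, 0.001]
wrist_force: [-0.5, 0.0, -0.2]
opening: 0.467
grasp_force: 0.0
```

```bash
python3 see.py .096 .0905 .103
```

```text
tcp [0.4688 0.3473 0.1276] yaw 79.0 z [ 1.3e-03  6.0e-04 -1.0e+00] open 0.4667880351394487 t 30.2 F [-0.5  0.  -0.2] g 0.0
[251.9 215.1] 682 [0.4686 0.353  0.096 ] tool [ 5.5 -1.3 31.6]
```

{"fn": "jog_arm", "kwargs": {"series": [[[5.5,-0.6,10,0,0,0,40],[0,0,12,0,0,0,40],[0,0,12,0,0,0,40],[0,0,12,0,0,0,36],[0,0,6.3,0,0,0,34],[0,0,0,0,0,0,30],[0,0,0,0,0,0,24],[0,0,0,0,0,0,10],[0,0,0,0,0,0,10],[0,0,0,0,0,0,10]]]}}

```text
time_s: 31.25
eef_pos: [0.4689, 0.3527, 0.075]
eef_rot: [0.0, 0.772, 0.636, 0.0]
wrist_force: [-0.8, 0.0, 0.9]
opening: 0.231
grasp_force: 58.8
```

```bash
python3 see.py .096 .0905 .103
```

```text
tcp [0.4689 0.3527 0.075 ] yaw 79.0 z [ 6.e-04  3.e-04 -1.e+00] open 0.2313682041055521 t 31.25 F [-0.8  0.   0.9] g 58.774855973565536
[252.8 265.2] 1074 [0.4684 0.3533 0.096 ] tool [  0.5  -0.6 -21. ]
```

{"fn": "jog_arm", "kwargs": {"series": [[[0,0,-3,0,0,0,10],[0,0,-10,0,0,0,10],[0,0,-20,0,0,0,10],[0,0,-30,0,0,0,10],[0,0,-30,0,0,0,10],[0,0,-30,0,0,0,10],[-20,4,-12,0,0,0,10],[-35,7,0,0,0,0,10],[-40,8,0,0,0,0,10],[-40,8,0,0,0,0,10]]]}}

```text
time_s: 32.3
eef_pos: [0.4694, 0.2139, 0.2107]
eef_rot: [0.0, 0.771, 0.637, 0.001]
wrist_force: [0.8, -1.1, -0.8]
opening: 0.232
grasp_force: 58.7
```

{"fn": "jog_arm", "kwargs": {"series": [[[-44,9,0,0,0,0,10],[-44,9,0,0,0,0,10],[-44,9,0,0,0,0,10],[-44,9,0,0,0,0,10],[-44,9,0,0,0,0,10],[-44,9,0,0,0,0,10],[-44,9,0,0,0,0,10],[-44,8.5,0,0,0,0,10],[-38,7.5,0,0,0,0,10],[-30,6,0,0,0,0,10]]]}}

```text
time_s: 33.3
eef_pos: [0.4726, -0.2161, 0.2107]
eef_rot: [0.001, 0.772, 0.635, 0.0]
wrist_force: [0.7, -0.3, -0.2]
opening: 0.237
grasp_force: 58.7
```

{"fn": "jog_arm", "kwargs": {"series": [[[-22,4.5,0,0,0,0,10],[-14,2.3,0,0,0,0,10],[0,0,0,0,0,0,10],[0,0,4,0,0,0,10],[0,0,8,0,0,0,10],[0,0,8,0,0,0,10],[0,0,5,0,0,0,10],[0,0,0,0,0,0,10],[0,0,0,0,0,0,10],[0,0,0,0,0,0,10]]]}}

```text
time_s: 34.3
eef_pos: [0.4728, -0.2503, 0.1849]
eef_rot: [0.0, 0.772, 0.636, 0.0]
wrist_force: [0.3, -0.5, -0.5]
opening: 0.23
grasp_force: 58.7
```

```bash
cat > s3.py <<'E'
from see import *
print("held"); run(p[2]+.021,p[2]+.0155,p[2]+.028)
print("others"); run(.1,.0945,.107)
cv2.imwrite("pics/last.png",c["frame"])
E
python3 s3.py
```

```text
tcp [ 0.4728 -0.2503  0.1849] yaw 79.0 z [ 5.e-04 -3.e-04 -1.e+00] open 0.23046951343105126 t 34.3 F [ 0.3 -0.5 -0.5] g 58.704499313752194
held
[252.9 263.9] 1167 [ 0.4724 -0.249   0.2059] tool [  1.1  -0.6 -21. ]
others
[200.9 113.9] 572 [ 0.4447 -0.1727  0.1   ] tool [ 70.8 -42.4  84.9]
[253.3 114.8] 556 [ 0.486  -0.1814  0.1   ] tool [70.1 -0.2 84.9]
[182.2 157.6] 498 [ 0.4202 -0.2043  0.1   ] tool [ 35.1 -60.5  84.9]
[229.  157.3] 485 [ 0.4591 -0.2117  0.1   ] tool [ 35.2 -20.9  84.9]
[277.6 158.3] 495 [ 0.4994 -0.2203  0.1   ] tool [34.5 20.3 84.9]
[208.7 197.7] 436 [ 0.4335 -0.2437  0.1   ] tool [ -1.  -39.9  84.9]
```

{"fn": "jog_arm", "kwargs": {"series": [[[-1.9,0.7,0,0,0,0,10],[0,0,6,0,0,0,10],[0,0,8,0,0,0,10],[0,0,8,0,0,0,10],[0,0,8,0,0,0,10],[0,0,6,0,0,0,10],[0,0,0,0,0,0,10],[0,0,0,0,0,0,10],[0,0,0,0,0,0,10],[0,0,0,0,0,0,10]]]}}

```text
time_s: 35.35
eef_pos: [0.4732, -0.2524, 0.149]
eef_rot: [0.0, 0.772, 0.636, 0.0]
wrist_force: [0.5, -0.1, -1.1]
opening: 0.228
grasp_force: 58.7
```

```bash
python3 s3.py
```

```text
tcp [ 0.4732 -0.2524  0.149 ] yaw 79.0 z [ 7.e-04 -6.e-04 -1.e+00] open 0.22757808826025103 t 35.35 F [ 0.5 -0.1 -1.1] g 58.7042061789532
held
[252.8 265. ] 1098 [ 0.4726 -0.2517  0.17  ] tool [  0.5  -0.7 -21. ]
others
[190.2 113.4] 809 [ 0.4449 -0.1727  0.1   ] tool [ 72.8 -43.   49. ]
[252.4 114.5] 774 [ 0.4861 -0.1815  0.1   ] tool [72.1 -0.9 49. ]
[168.7 164.9] 672 [ 0.4203 -0.2043  0.1   ] tool [ 37.1 -61.1  49. ]
[224.  164.5] 669 [ 0.4594 -0.2117  0.1   ] tool [ 37.3 -21.3  49. ]
[280.9 165.6] 669 [ 0.4995 -0.2203  0.1   ] tool [36.5 19.7 49. ]
[253.7 193.6] 230 [ 0.4762 -0.2375  0.1   ] tool [15.2  0.1 49. ]
[200.3 211.4] 566 [ 0.4335 -0.2437  0.1   ] tool [  1.  -40.7  49. ]
```

{"fn": "jog_arm", "kwargs": {"series": [[[1,0.4,0,0,0,0,10],[0,0,4,0,0,0,10],[0,0,7,0,0,0,10],[0,0,7,0,0,0,10],[0,0,7,0,0,0,10],[0,0,7,0,0,0,10],[0,0,7,0,0,0,10],[0,0,7,0,0,0,10],[0,0,6,0,0,0,10],[0,0,6,0,0,0,10]]]}}

```text
time_s: 36.4
eef_pos: [0.4735, -0.2513, 0.0901]
eef_rot: [-0.0, 0.772, 0.636, 0.0]
wrist_force: [0.6, 0.1, -1.4]
opening: 0.234
grasp_force: 58.7
```

```bash
python3 s3.py
```

```text
tcp [ 0.4735 -0.2513  0.0901] yaw 79.0 z [-0.  0. -1.] open 0.2339928930547233 t 36.4 F [ 0.6  0.1 -1.4] g 58.70397318125697
held
[252.9 265.5] 1043 [ 0.4729 -0.2509  0.1111] tool [  0.3  -0.7 -21. ]
others
[163.7 121.1] 1643 [ 0.4453 -0.1724  0.1   ] tool [ 72.1 -42.7  -9.9]
[252.1 123.1] 1554 [ 0.4861 -0.1813  0.1   ] tool [71.1 -1.  -9.9]
[212.5 192.3] 1223 [ 0.4595 -0.2114  0.1   ] tool [ 36.5 -21.4  -9.9]
[134.7 192.9] 1184 [ 0.4202 -0.2041  0.1   ] tool [ 36.1 -61.3  -9.9]
[292. 194.] 1244 [ 0.4995 -0.2201  0.1   ] tool [35.6 19.6 -9.9]
[180.8 254.7] 959 [ 0.4334 -0.2437  0.1   ] tool [ -0.2 -40.8  -9.9]
```

{"fn": "jog_arm", "kwargs": {"series": [[[0,0,2,0,0,0,10],[0,0,2,0,0,0,10],[0,0,2,0,0,0,10],[0,0,1.5,0,0,0,10],[0,0,1,0,0,0,10],[0,0,1,0,0,0,10],[0,0,0.6,0,0,0,10],[0,0,0.5,0,0,0,10],[0,0,0.3,0,0,0,10],[0,0,0,0,0,0,10]]]}}

```text
time_s: 37.45
eef_pos: [0.4735, -0.2513, 0.0797]
eef_rot: [0.0, 0.772, 0.636, 0.0]
wrist_force: [0.1, -0.0, -1.0]
opening: 0.232
grasp_force: 58.7
```

{"fn": "jog_arm", "kwargs": {"series": [[[0,0,0.4,0,0,0,10],[0,0,0.3,0,0,0,10],[0,0,0.3,0,0,0,10],[0,0,0,0,0,0,10],[0,0,0,0,0,0,22],[0,0,0,0,0,0,24],[0,0,0,0,0,0,24],[0,0,-3,0,0,0,24],[0,0,-7,0,0,0,24],[0,0,-12,0,0,0,24]]]}}

```text
time_s: 38.45
eef_pos: [0.4731, -0.2509, 0.1008]
eef_rot: [-0.001, 0.772, 0.636, -0.0]
wrist_force: [0.3, -1.0, -0.2]
opening: 0.285
grasp_force: 0.0
```

{"fn": "jog_arm", "kwargs": {"series": [[[0,0,-20,0,0,0,24],[0,0,-25,0,0,0,40],[0,0,-25,0,0,0,40],[0,0,-15,0,0,0,40],[-5,0,0,0,0,0,40],[-10,-3,0,0,0,0,40],[-10,-3,0,0,0,0,40],[0,0,0,0,0,0,40],[0,0,0,0,0,0,40],[0,0,0,0,0,0,40]]]}}

```text
time_s: 39.45
eef_pos: [0.4626, -0.2745, 0.1851]
eef_rot: [-0.001, 0.772, 0.636, -0.0]
wrist_force: [0.4, -0.1, -0.8]
opening: 0.471
grasp_force: 0.0
```

```bash
cat >> lay.py <<'E'
P0=cloud(c)
for uv,a,w in S:
    k=np.hypot(P0[...,0]-w[0],P0[...,1]-w[1])<.007; k&=P0[...,2]>.08; q=P0[k]
    A=np.c_[q[:,:2]-w[:2],np.ones(len(q))]; s,*_=np.linalg.lstsq(A,q[:,2],rcond=None); print("cap z",s[2].round(4),"slope",s[:2].round(3))
cv2.imwrite("pics/fin.png",c["frame"])
E
python3 lay.py
```

```text
tcp [ 0.4626 -0.2745  0.1851] yaw 78.98 z [-8.e-04  9.e-04 -1.e+00] open 0.4705435787981231 t 39.45 F [ 0.4 -0.1 -0.8] g 0.0
0 [206.1  80.1] 629 [ 0.4446 -0.1731  0.1   ] tool [ 96.  -36.9  85.2]
1 [260.4  81. ] 615 [ 0.4859 -0.1818  0.1   ] tool [95.4  5.3 85.1]
2 [186.3 127.3] 557 [ 0.4199 -0.2048  0.1   ] tool [ 60.2 -55.1  85.2]
3 [234.9 127.2] 533 [ 0.459  -0.2123  0.1   ] tool [ 60.3 -15.3  85.1]
4 [285.2 127.8] 536 [ 0.4993 -0.2207  0.1   ] tool [59.8 25.9 85.1]
5 [213.7 170. ] 477 [ 0.4334 -0.2441  0.1   ] tool [ 24.2 -34.3  85.1]
6 [260.3 169.8] 472 [ 0.4728 -0.2516  0.1   ] tool [24.4  5.8 85.1]
[[ 0.  42.2 40.2 41.8 72.5 71.9 83.4]
 [42.2  0.  69.9 40.7 41.1 81.5 71. ]
 [40.2 69.9  0.  39.8 81.  41.6 70.6]
 [41.8 40.7 39.8  0.  41.2 40.8 41.7]
 [72.5 41.1 81.  41.2  0.  69.9 40.7]
 [71.9 81.5 41.6 40.8 69.9  0.  40.1]
 [83.4 71.  70.6 41.7 40.7 40.1  0. ]]
rim 2114 [ 0.4593 -0.2121  0.0633]
cap z 0.099 slope [ 0.001 -0.004]
cap z 0.0989 slope [-0.011 -0.015]
cap z 0.099 slope [0.016 0.023]
cap z 0.0989 slope [-0.009  0.021]
cap z 0.099 slope [-0.002 -0.021]
cap z 0.0989 slope [0.034 0.027]
cap z 0.1337 slope [  7.112 -15.714]
```

View pics/fin.png

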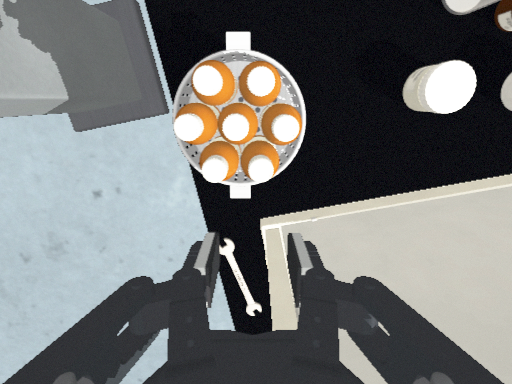

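The final view shows the basket at (240,118) with the middle cap at (235,127) and six caps evenly round it. Cap spacings are 40–42 mm and cap heights are level. The gripper is clear, so I'm handing in.

```bash
python3 -c "
from bench import ctrl
print(ctrl.hand_in())"
```

```text
the job is handed in; nothing more can be done
None
```

The job is handed in: the middle bottle is back at the centre and the three loose bottles are in the basket, making one in the middle and six round it. The last picture put neighbouring bottles 40–42 mm apart with caps level, and the arm finished clear at 39 s.

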